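# Open the counterweighted guard over the crucible

## Task

Two vessel cradles stand on the bench, each shut by a counterweighted guard frame. Open the cradle that holds the crucible (the small open cone-shaped cup): lift its guard by the front bar, steadily and without flinging it, up and back past its balance point so that it stands fully open by itself when you let go. Leave the other cradle, with the capped bottle, shut, and do not displace the crucible or the bottle.

Things in the scene. Friction and masses are not known exactly. Their poses are not given: they have to be found in the camera images.
- crucible_guard_bar (a point): middle of the round grey front bar (14 mm thick) of the guard over the crucible, 100 mm above the bench. The guard is a level steel frame: two side rails (6 wide, 12 mm high), 76 mm free between them, from bar to hinge; a 6 mm cross rod 75 mm behind the bar. Can be pinched from above, a finger before and one behind the bar. Axes (shut): x to the hinge, y along the bar, z up
- crucible_guard_hinge (a point): middle of that guard's hinge line, 130 mm behind the bar (away from the robot and to its right), 100 mm above the bench; axes: x from bar to hinge, y along the hinge, z up. The bar swings up and back on a 130 mm circle about it. A dark steel counterweight (29 mm thick, 70 long) sits on cranks 50 mm above the hinge and swings back and down as the guard opens
- crucible_guard (a joint): angle of the crucible's guard, rad: 0 shut (level, on its stop), 1.40 fully open (nearly upright, on its stop). It balances at about 0.76 (44 degrees): below that it falls shut, above it swings open by itself, softly damped. 1 to 2 N at the bar lifts it from shut
- bottle_guard (a joint): angle of the equal guard over the bottle, same meaning; starts at 0 and must stay shut
- bottle_guard_bar (a point): middle of the front bar of the guard over the bottle; same shape as the other
- crucible_mid (a point): centre, half-way up, of the crucible: small white open cone-shaped cup, 41 mm across the rim, 31 mm high, loose on a round black pad 14 mm above the bench. Each cradle is a white base plate 165 x 116 x 12 mm fixed to the bench, with two posts up to 114 mm at the hinge
- bottle_mid (a point): centre, half-way up, of the white capped bottle, 38 mm in diameter and 76 mm high, loose, standing in the other cradle in the same way
There are look-alikes about, which are no part of the job. What is meant by the part that bears crucible_mid is not green or red, and is the smaller of those in its own colour.

How it is judged:
At the end, for the whole second after the job is handed in: the crucible's guard stands open by itself and at rest (beyond 1.25 rad, 72 degrees); the bottle's guard is shut (below 0.1 rad); crucible and bottle stand upright (within 0.2 rad) within 15 mm of where they began (value of joint crucible_guard above 1.25 rad and velocity of joint crucible_guard between -0.1 and 0.1 rad/s and value of joint bottle_guard below 0.1 rad and distance of each of crucible_mid, bottle_mid from where it was at the start of the episode below 0.015 m and angle between each of crucible_mid, bottle_mid's own z axis and vertical below 0.2 rad); the robot touches nothing.
It fails at once if the guard over the bottle is lifted (beyond 0.3 rad) (value of joint bottle_guard above 0.3 rad).
It fails at once if the crucible's guard is flung open (faster than 5 rad/s) (velocity of joint crucible_guard above 5 rad/s).
It also fails if it takes over 35 s, if anything falls off the work surface, if the arm or the gripper's body presses on something with over 40 N, if the wrist force passes 120 N, or if a joint passes its speed limit or range.

## Robot

A 6-joint arm with a two-finger parallel gripper is mounted at the origin on the work surface; the furniture and walls round the work are solid. World frame = base frame: x ahead of the robot, y to its left, z up, the work surface at z = 0. Lengths are in m, angles in rad, forces in N, time in s.
With the tool pointing down it reaches from about 0.35 to 0.975 m from the base axis. Payload 17.4 kg.
Tool frame: the origin (TCP) lies midway between the tips of the shut fingers; the grasp point (between the pads) lies 19 mm behind it; z points along the fingers, y is the direction in which the jaws open and shut (so a half turn about z gives the same grasp; the last joint's range is limited). The gripper opens to 85 mm and grips with 20 to 120 N. Pads are 22 mm wide; open, the fingers measure 114 mm over their backs; the gripper's body (76 mm by 85 mm) begins 54 mm behind the grasp point. The pads swing forward as they close: fully open they stand 13 mm farther back than shut.
Start: joints at [-1.385, 0.116, 1.442, -0, 1.584, -0.038], TCP at [0.15, -0.658, 0.231] pointing down, gripper open.
Joint ranges: [-2.83, 2.83], [-0.83, 2.19], [0.07, 2.5], [-1.14, 4.28], [0.01, 3], [-2.97, 2.97]. Speed limits (rad/s): [1.89, 1.89, 2.22, 3.14, 3.14, 3.14].

## Interface

Orientations are given as [roll, pitch, yaw] about the fixed x, y, z axes, in that order (R = Rz(yaw) Ry(pitch) Rx(roll)).
In Python, from cell import bot gives the robot as it stands.
- The arm moves only by the tool move_arm, never from a script. Its argument "motion" is a list of rows, each a list of 3 entries, a list of its own where there are three numbers: the turn, a rotation vector about the tool's x, y, z in rad, then the shift along the tool's x, y, z in mm, then the closure, from 0 (fully open) to 1 (shut). In form: [[[wx, wy, wz], [dx, dy, dz], grip], ...]. A call has exactly 5 rows; each row shifts and turns the commanded pose from where the row before left it, along the tool's axes as they then stand; what a row does not reach is not made up. A row lasts 1/12 s, in which the tool goes at most 41.7 mm and 7.16 degrees, less where a joint would pass 70% of its speed; a pose out of reach is approached as far as the arm can. A call is refused whole if a number of a shift passes 41.7 or a number of a turn 0.125, either way. A call with a gripper value outside its range is refused whole. The fingers move at their own pace and stop on an object; "newtons" is the grip in N (left out, the last holds). Time passes only in rows, so rows that do not move let the fingers close, or fill a call up. It gives the time, the measured TCP pose, the force and the opening at its end, in the units of the state.
- bot.sense(): the state, without advancing time (a new reading comes with each control period).
- bot.snapshot(name): name is "scene" or "top" or "wrist"; returns a dict with "frame" (400x640x3 uint8, blue, green, red), "fov_y" (degrees; the focal length in pixels is half the picture's height over the tangent of half this angle, whatever the lens; pixels are square), "cx", "cy" (the principal point, pixels), "rvec" (rotation vector, rad) and "tvec" (3), from world to camera coordinates, as OpenCV has them; the wrist camera has in their place "T_tool_cam" (4x4, takes a point from camera to tool coordinates, whose origin is the TCP and whose axes are the flange's). Camera axes: x right, y down, z forward; pixel columns grow to the right and rows downward; lengths in m; the calibration is good to about 2 mm. A picture is of the moment at which its call begins: read the wrist's pose just before it. There is no depth.
- bot.hand_in(): hands the job in, once; it reports no verdict.
The state is a dict: "time_s": time; "q": joint angles; "qd": joint speeds; "joint_torque": joint torques, N m; "ee_pos": TCP position; "orientation": TCP orientation; "ft_force": force on the tool from outside, world axes, zero at the start; "moment": the same for the moment, N m; "grip_width": opening from 0.0 (shut) to 1.0 (fully open).
Only numpy, scipy, OpenCV 4.12 (cv2) and the standard library are available. Lean on these libraries where they do the work, as an engineer would, in place of code of your own. Each camera call takes 0.05 s, during which the arm holds its last target.

## Working session

There is one attempt and no reset: what is moved stays moved. The work goes in short steps, Python scripts to look and compute and a tool call to move; the robot and the scene stay as the last step left them, time stands still between calls to the robot, and variables do not carry over. Pictures are saved under pics/ and viewed, and the job is handed in when it is done.

Besides the shell and the picture viewer there is one more tool, called after "Call:" by a JSON object that holds its "name" and its "arguments", one argument or row to a line. move_arm: Moves the arm, as the interface text tells. Its arguments: {"type":"object","properties":{"motion":{"type":"array","items":{"type":"array"}},"newtons":{"type":"number"}},"required":["motion"]}

```bash
mkdir -p pics; cat > h.py <<'E'
import numpy as np, cv2, json
from cell import bot
def snap(n,f):
    s=bot.sense(); d=bot.snapshot(n); fr=np.array(d['frame'],dtype=np.uint8); cv2.imwrite(f'pics/{f}.png',fr)
    np.save(f'pics/{f}.npy',{'d':d,'s':s},allow_pickle=True); return d,s
def load(f):
    return np.load(f'pics/{f}.npy',allow_pickle=True).item()
def ray(f,u,v):
    o=load(f); d=o['d']; s=o['s']; h=np.array(d['frame']).shape[0]
    F=h/2/np.tan(np.radians(d['fov_y'])/2)
    r=np.array([(u-d['cx'])/F,(v-d['cy'])/F,1.])
    if 'rvec' in d:
        R=cv2.Rodrigues(np.array(d['rvec'],float))[0]; t=np.array(d['tvec'],float).ravel()
        return -R.T@t, R.T@r
    from scipy.spatial.transform import Rotation as Ro
    T=np.eye(4);T[:3,:3]=Ro.from_euler('xyz',s['orientation']).as_matrix();T[:3,3]=s['ee_pos']
    T=T@np.array(d['T_tool_cam']); return T[:3,3],T[:3,:3]@r
def on(f,u,v,z):
    c,r=ray(f,u,v); return c+r*(z-c[2])/r[2]
E
python3 - <<'E'
from h import *
for n in ['scene','top','wrist']:
    d,s=snap(n,n+'0'); print(n,d['fov_y'],d['cx'],d['cy'],d.get('T_tool_cam'))
print(s)
E
```

```text
scene 49.25497380111617 317.92663829982797 201.7847498527925 None
top 45.54036477456968 320.04070044940204 195.1267632164019 None
wrist 59.11610429361839 323.5981170039833 206.4227149183315 [[ 1.72391239e-04 -9.54229863e-01 -2.99074137e-01  7.61242901e-02]
 [ 9.99999910e-01  4.83973725e-05  4.21999060e-04  1.81769738e-03]
 [-3.88209703e-04 -2.99074183e-01  9.54229785e-01 -1.42719942e-01]
 [ 0.00000000e+00  0.00000000e+00  0.00000000e+00  1.00000000e+00]]
{'time_s': 0.1, 'q': array([-1.38481965e+00,  1.16438537e-01,  1.44215695e+00, -4.55824282e-06,
        1.58397196e+00, -3.78078562e-02]), 'qd': array([ 1.01767484e-03, -1.93149357e-03, -1.24476145e-03,  6.36440615e-04,
       -6.65762731e-05, -6.56473597e-04]), 'joint_torque': array([ 1.29133194e-03, -7.33669710e+01, -6.33790541e+01,  4.09021868e-05,
        5.27604047e-03, -2.04560320e-05]), 'ee_pos': array([ 0.14975444, -0.65802685,  0.23066142]), 'orientation': array([-3.14061838e+00, -3.22915181e-05,  2.23784462e-01]), 'ft_force': array([ 0.96377226, -0.14542681,  0.06917169]), 'moment': array([-0.12185151,  0.00994048,  0.00880011]), 'grip_width': 1.0018014995277222}
```

View pics/scene0.png

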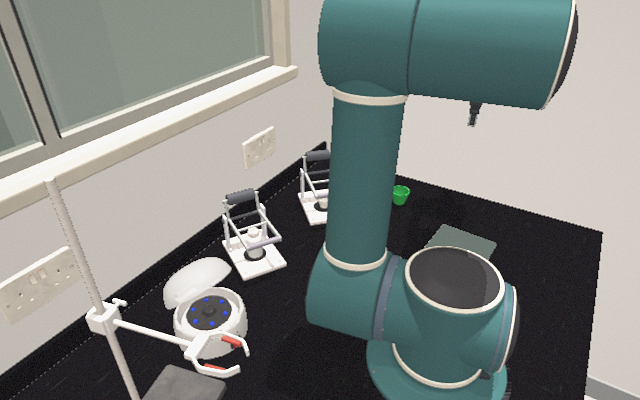

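View pics/top0.png

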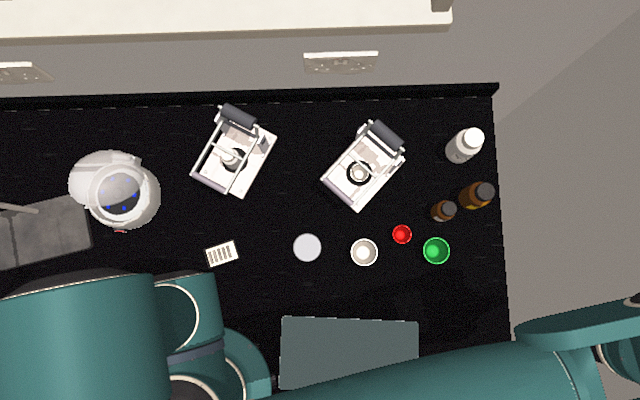

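View pics/wrist0.png

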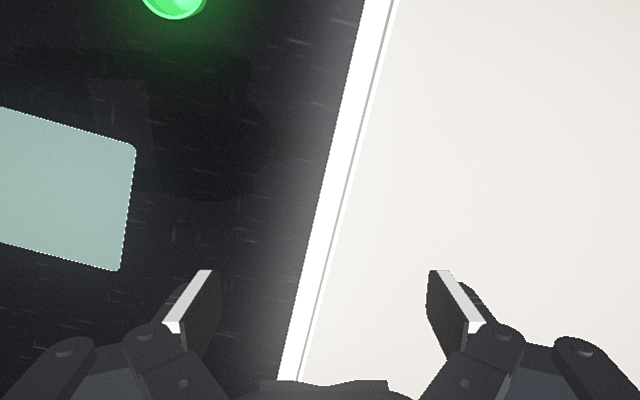

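The scene view shows the two cradles at about (250,230) and (318,185). In the top view they are at (235,152) and (363,168). The left one seems to hold the tall bottle at (229,158) and the right one a small round cup at (358,172). I'll check both in enlarged crops.

```bash
python3 - <<'E'
from h import *
im=cv2.imread('pics/top0.png')
a=cv2.resize(im[95:220,180:300],None,fx=3.2,fy=3.2,interpolation=cv2.INTER_CUBIC)
b=cv2.resize(im[95:220,305:425],None,fx=3.2,fy=3.2,interpolation=cv2.INTER_CUBIC)
cv2.imwrite('pics/crop1.png',np.hstack([a,b]))
for u,v in [(358,172),(229,158),(364,252),(402,234),(436,250),(640-1,195),(320,195)]: print(u,v,on('top0',u,v,.04).round(3))
E
```

```text
358 172 [ 0.46 -0.34  0.04]
229 158 [ 0.501 -0.055  0.04 ]
364 252 [ 0.285 -0.346  0.04 ]
402 234 [ 0.321 -0.429  0.04 ]
436 250 [ 0.285 -0.5    0.04 ]
639 195 [ 0.391 -0.948  0.04 ]
320 195 [ 0.412 -0.254  0.04 ]
```

View pics/crop1.png

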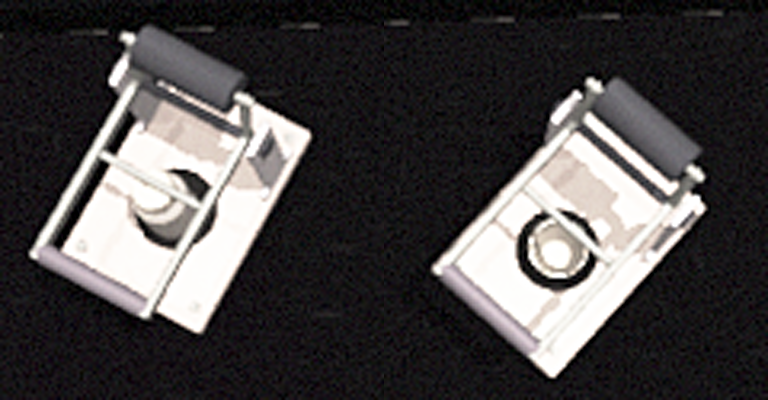

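Possible crucibles in the top view:
- Cup in the right cradle: (358,172)
- Larger white cup on the bench: (364,252)
- Red cup: (402,234)
- Green cup: (436,250)

The crop shows the small white open cup on the black pad in the right cradle, so its guard is the one to lift. Its bar runs from about (322,179) to (353,204). The left cradle holds the capped bottle. Next I'll measure the bar.

```bash
python3 - <<'E'
from h import *
im=cv2.imread('pics/top0.png').astype(int)
sub=im[170:212,315:365]
B,G,R=sub[...,0],sub[...,1],sub[...,2]
m=((B-G>8)&(R>60)&(R<215)).astype(np.uint8)
n,l,st,c=cv2.connectedComponentsWithStats(m)
k=1+np.argmax(st[1:,4]); ys,xs=np.nonzero(l==k); print(st[k],c[k])
r=cv2.minAreaRect(np.c_[xs+315,ys+170].astype(np.float32)); print(r)
bx=cv2.boxPoints(r)
P=[on('top0',u,v,.1) for u,v in bx]; print(np.round(P,4)); mid=on('top0',*r[0],.1); print('mid',mid)
e=[np.linalg.norm(P[1]-P[0]),np.linalg.norm(P[2]-P[1])];print(e)
d=(P[1]-P[0]) if e[0]>e[1] else P[2]-P[1]
print('bar yaw deg',np.degrees(np.arctan2(d[1],d[0])))
cv2.imwrite('pics/m.png',cv2.resize(m*255,None,fx=8,fy=8,interpolation=0))
print(ray('top0',320,200)[0])
# hinge post check: pad/base corners at z=.012
for p in [(305+(552-384)/3.2,95+378/3.2),(305+(705-384)/3.2,95+207/3.2)]: print(p,on('top0',*p,.012))
E
```

```text
[ 9  8  6  8 16] [11.4375 10.625 ]
((326.5, 181.00001525878906), (7.77817440032959, 3.535533905029297), 45.0)
[[ 0.4358 -0.261   0.1   ]
 [ 0.4408 -0.2663  0.1   ]
 [ 0.4289 -0.2774  0.1   ]
 [ 0.4239 -0.272   0.1   ]]
mid [ 0.43234837 -0.26917664  0.1       ]
[np.float64(0.007378666529907109), np.float64(0.016223701556590586)]
bar yaw deg -137.16495483019148
[ 0.26829504 -0.26155389  1.07355301]
(357.5, 213.125) [ 0.37229177 -0.33690777  0.012     ]
(405.3125, 159.6875) [ 0.49070003 -0.45002791  0.012     ]
```

View pics/m.png

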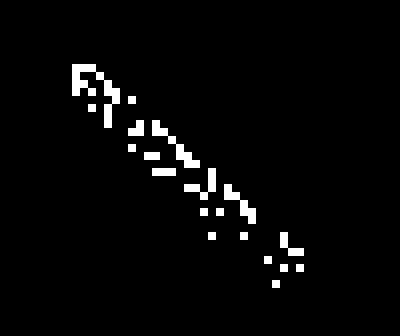

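```bash
python3 - <<'E'
from h import *
im=cv2.GaussianBlur(cv2.imread('pics/top0.png'),(3,3),0).astype(int)
sub=im[170:212,315:365]
B,G,R=sub[...,0],sub[...,1],sub[...,2]
m=((B-G>5)&(R>90)&(R<225)).astype(np.uint8)
m=cv2.morphologyEx(m,cv2.MORPH_CLOSE,np.ones((3,3),np.uint8))
n,l,st,c=cv2.connectedComponentsWithStats(m,connectivity=8)
k=1+np.argmax(st[1:,4]); ys,xs=np.nonzero(l==k); print(st[k],c[k])
P=np.array([on('top0',x+315,y+170,.1) for x,y in zip(xs,ys)])
r=cv2.minAreaRect((P[:,:2]*1000).astype(np.float32)); print(r)
u,s,vt=np.linalg.svd(P-P.mean(0),full_matrices=False); print(P.mean(0),np.degrees(np.arctan2(vt[0,1],vt[0,0])))
# base plate corner edges for yaw
big=cv2.resize(cv2.imread('pics/top0.png')[95:220,305:425],None,fx=5,fy=5,interpolation=2)
cv2.imwrite('pics/big.png',big)
E
```

```text
[  9   8  29  27 178] [22.3988764 21.2752809]
((409.74530029296875, -291.1418762207031), (76.31752014160156, 10.545730590820312), 46.20246505737305)
[ 0.41020411 -0.29097159  0.1       ] -134.08310072256194
```

View pics/big.png

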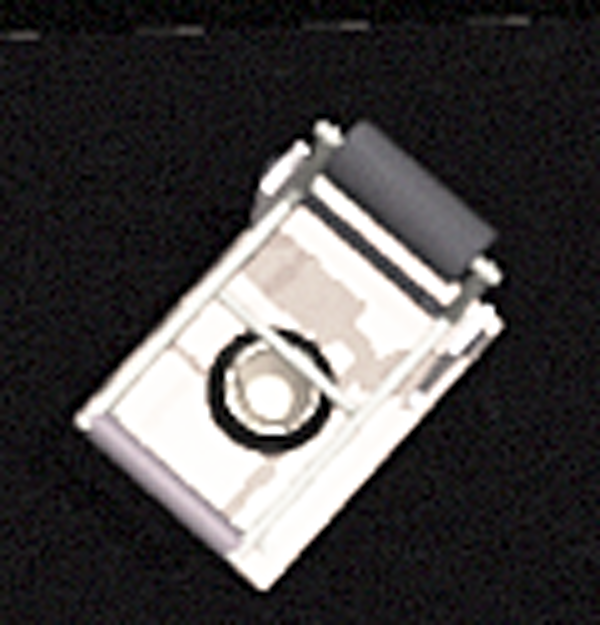

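Call:
{"name": "move_arm", "arguments": {
  "motion": [
    [[0,0,0],[22.3,-20,-2],0],
    [[0,0,0],[22.3,-20,-2],0],
    [[0,0,0],[22.3,-20,-2],0],
    [[0,0,0],[22.3,-20,-2],0],
    [[0,0,0],[22.3,-20,-2],0]
  ]
}}

```text
time_s: 0.57
ee_pos: [0.2368, -0.5346, 0.241]
orientation: [-3.141, 0.0, 0.224]
ft_force: [-0.2, -0.2, 0.3]
grip_width: 1.003
```

Call:
{"name": "move_arm", "arguments": {
  "motion": [
    [[0,0,0],[22.3,-20,-2],0],
    [[0,0,0],[22.3,-20,-2],0],
    [[0,0,0],[22.3,-20,-2],0],
    [[0,0,0],[22.3,-20,-2],0],
    [[0,0,0],[22.3,-20,-2],0]
  ]
}}

```text
time_s: 0.98
ee_pos: [0.3234, -0.4123, 0.2513]
orientation: [-3.142, 0.0, 0.224]
ft_force: [0.5, 0.4, 0.1]
grip_width: 1.001
```

Call:
{"name": "move_arm", "arguments": {
  "motion": [
    [[0,0,0],[22.3,-20,-2],0],
    [[0,0,0],[22.3,-20,-2],0],
    [[0,0,0],[22.3,-20,-2],0],
    [[0,0,0],[22.3,-20,-2],0],
    [[0,0,0],[22.3,-20,-2],0]
  ]
}}

```text
time_s: 1.4
ee_pos: [0.4099, -0.29, 0.2613]
orientation: [3.142, -0.0, 0.224]
ft_force: [1.0, -0.8, 0.3]
grip_width: 1.0
```

Call:
{"name": "move_arm", "arguments": {
  "motion": [
    [[0,0,-0.115],[0,0,0],0],
    [[0,0,-0.115],[0,0,0],0],
    [[0,0,-0.115],[0,0,0],0],
    [[0,0,-0.115],[0,0,0],0],
    [[0,0,-0.115],[0,0,0],0]
  ]
}}

```text
time_s: 1.82
ee_pos: [0.4093, -0.2913, 0.2611]
orientation: [-3.141, 0.0, 0.805]
ft_force: [0.3, 0.7, 0.2]
grip_width: 0.998
```

```bash
python3 - <<'E'
from h import *
d,s=snap('wrist','w1'); print(s)
E
```

```text
{'time_s': 1.8167, 'q': array([-6.69186504e-01, -2.71053153e-01,  1.75884507e+00, -4.63860827e-06,
        1.65411681e+00,  9.68561731e-02]), 'qd': array([-2.25753647e-03, -5.11778551e-04,  1.00771167e-03,  7.36928769e-04,
       -1.41800229e-03, -1.37047457e+00]), 'joint_torque': array([ 2.48622531e-01, -4.07684541e+01, -6.36373973e+01,  5.43445800e-03,
        2.38197470e-03,  3.66727419e+00]), 'ee_pos': array([ 0.409345  , -0.29125336,  0.2611249 ]), 'orientation': array([-3.14127850e+00,  3.51675136e-05,  8.04753270e-01]), 'ft_force': array([0.28927884, 0.73735811, 0.21252272]), 'moment': array([-0.01320364,  0.03198623, -0.05600958]), 'grip_width': 0.9980986887262224}
```

View pics/w1.png

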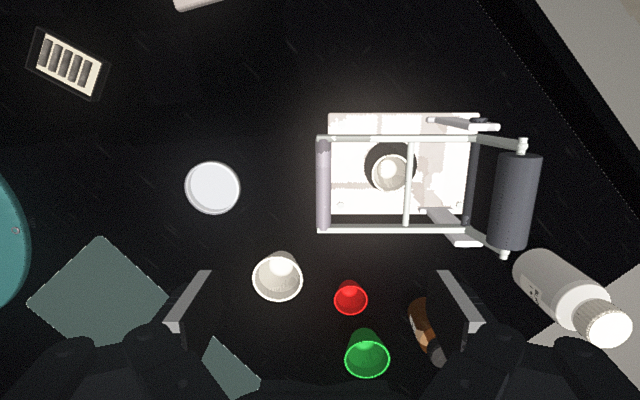

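The wrist view confirms the small white crucible is under this guard. The bar is nearly upright in the picture, from (323,138) to (323,231), and the hinge is near column 470. Next I'll refine the bar's middle and yaw.

```bash
python3 - <<'E'
from h import *
im=cv2.GaussianBlur(cv2.imread('pics/w1.png'),(3,3),0).astype(int)
x0,y0=305,125
sub=im[y0:245,x0:345]
B,G,R=sub.transpose(2,0,1)
m=((B-G>4)&(R>70)&(R<225)).astype(np.uint8)
m=cv2.morphologyEx(m,cv2.MORPH_CLOSE,np.ones((3,3),np.uint8))
n,l,st,c=cv2.connectedComponentsWithStats(m); k=1+np.argmax(st[1:,4]); print(st[k],c[k])
ys,xs=np.nonzero(l==k)
P=np.array([on('w1',x+x0,y+y0,.1) for x,y in zip(xs,ys)])
r=cv2.minAreaRect((P[:,:2]*1000).astype(np.float32)); print(r)
u,s,vt=np.linalg.svd(P-P.mean(0),full_matrices=False); print(P.mean(0),np.degrees(np.arctan2(vt[0,1],vt[0,0]))%180)
# outer rail corners at bar and rails near hinge
for p in [(318,136),(471,139),(318,232),(466,234)]: print(p,on('w1',*p,.106).round(4))
print(np.degrees(.8048))
cv2.imwrite('pics/big2.png',cv2.resize(cv2.imread('pics/w1.png')[100:270,300:550],None,fx=3,fy=3,interpolation=2))
E
```

```text
[  11   15   14   90 1024] [18.01855469 62.46386719]
((408.5985107421875, -292.4285583496094), (81.16986083984375, 11.860689163208008), 46.38154602050781)
[ 0.40794461 -0.29400842  0.1       ] 46.079501742666395
(318, 136) [ 0.437  -0.2578  0.106 ]
(471, 139) [ 0.5273 -0.3482  0.106 ]
(318, 232) [ 0.3772 -0.3194  0.106 ]
(466, 234) [ 0.4727 -0.4139  0.106 ]
46.11164335212865
```

View pics/big2.png

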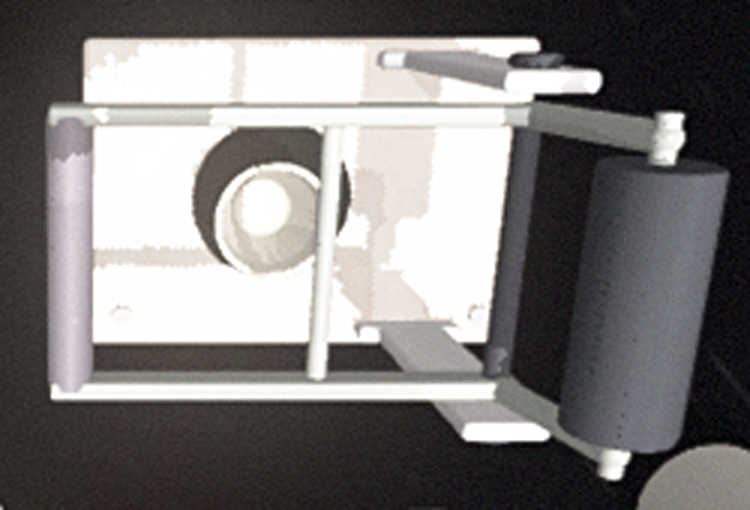

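Call:
{"name": "move_arm", "arguments": {
  "motion": [
    [[0,0,0],[-1.5,0,18],0],
    [[0,0,0],[0,0,20],0],
    [[0,0,0],[0,0,20],0],
    [[0,0,0],[0,0,20],0],
    [[0,0,0],[0,0,20],0]
  ],
  "newtons": 25
}}

```text
time_s: 2.28
ee_pos: [0.4082, -0.2924, 0.1623]
orientation: [-3.142, -0.0, 0.796]
ft_force: [0.2, -0.5, -0.3]
grip_width: 0.999
```

```bash
python3 - <<'E'
from h import *
d,s=snap('wrist','w2'); print(s['ee_pos'],s['ft_force'])
E
```

```text
[ 0.40816795 -0.29240922  0.16226844] [ 0.18353759 -0.5023679  -0.31409973]
```

View pics/w2.png

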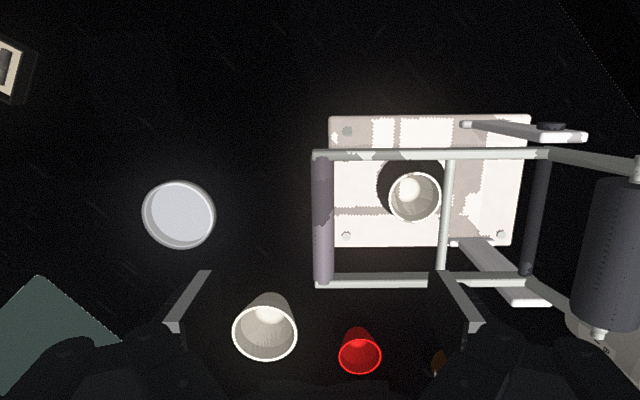

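The bar is upright at column 323 and midway between the fingers at (190) and (455). I'll go down the rest of the way.

Call:
{"name": "move_arm", "arguments": {
  "motion": [
    [[0,0,0],[0,0,17],0],
    [[0,0,0],[0,0,17],0],
    [[0,0,0],[0,0,17],0],
    [[0,0,0],[0,0,17],0],
    [[0,0,0],[0,0,14],0]
  ],
  "newtons": 25
}}

```text
time_s: 2.75
ee_pos: [0.4082, -0.2924, 0.0807]
orientation: [-3.141, 0.0, 0.796]
ft_force: [-0.3, 0.0, -0.2]
grip_width: 1.0
```

Call:
{"name": "move_arm", "arguments": {
  "motion": [
    [[0,0,0],[0,0,0],0.4],
    [[0,0,0],[0,0,0],0.6],
    [[0,0,0],[0,0,0],0.7],
    [[0,0,0],[0,0,0],0.75],
    [[0,0,0],[0,0,0],0.8]
  ],
  "newtons": 25
}}

```text
time_s: 3.17
ee_pos: [0.4087, -0.2928, 0.0824]
orientation: [3.14, -0.0, 0.798]
ft_force: [0.3, -0.3, -0.5]
grip_width: 0.295
```

Call:
{"name": "move_arm", "arguments": {
  "motion": [
    [[0,0,0],[0,0,0],0.9],
    [[0,0,0],[0,0,0],1],
    [[0,0,0],[0,0,0],1],
    [[0,0,0],[0,0,0],1],
    [[0,0,0],[0,0,0],1]
  ],
  "newtons": 25
}}

```text
time_s: 3.58
ee_pos: [0.4079, -0.292, 0.0821]
orientation: [-3.14, -0.0, 0.799]
ft_force: [-9.3, 8.2, 9.9]
grip_width: 0.155
```

```bash
python3 - <<'E'
from h import *
d,s=snap('wrist','w3'); print(s['ee_pos'],s['ft_force'],s['grip_width'])
snap('top','t3')
# tool-frame waypoints: start theta0=0; world up= -z tool, back= +y tool
th=np.linspace(0,1.35,21); p=np.c_[130*(1-np.cos(th)),-130*np.sin(th)]
print(np.diff(p,axis=0).round(1).tolist())
E
```

```text
[ 0.40787944 -0.29198987  0.08207077] [-9.2557431   8.22373873  9.88135593] 0.15458978116339323
[[0.3, -8.8], [0.9, -8.7], [1.5, -8.6], [2.1, -8.5], [2.6, -8.4], [3.2, -8.2], [3.7, -7.9], [4.3, -7.7], [4.8, -7.4], [5.2, -7.0], [5.7, -6.7], [6.1, -6.3], [6.6, -5.8], [6.9, -5.4], [7.3, -4.9], [7.6, -4.4], [7.9, -3.9], [8.1, -3.3], [8.3, -2.8], [8.5, -2.2]]
```

View pics/w3.png

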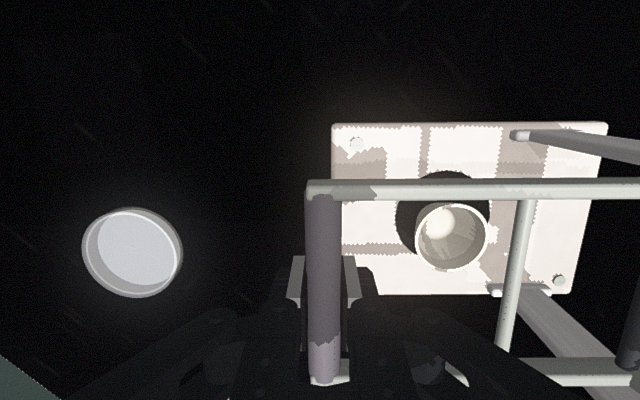

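The bar is pinched at column 323, with an opening of about 13 mm. The measured 12 N says the tool sits slightly too far toward the hinge. I'll lift along the circle with a 1 mm relief.

Call:
{"name": "move_arm", "arguments": {
  "motion": [
    [[0,0,0],[0,-0.7,-8.8],1],
    [[0,0,0],[0,0.7,-8.7],1],
    [[0,0,0],[0,1.5,-8.6],1],
    [[0,0,0],[0,2.1,-8.5],1],
    [[0,0,0],[0,2.6,-8.4],1]
  ]
}}

```text
time_s: 4.1
ee_pos: [0.4128, -0.2968, 0.1251]
orientation: [-3.141, -0.0, 0.799]
ft_force: [1.4, -0.7, -4.1]
grip_width: 0.152
```

```bash
python3 - <<'E'
from h import *
d,s=snap('wrist','w4'); print(s['ee_pos'],s['ft_force'],s['grip_width'])
E
```

```text
[ 0.41280405 -0.29682796  0.12506773] [ 1.36885335 -0.70589786 -4.0876442 ] 0.15245090356428886
```

View pics/w4.png

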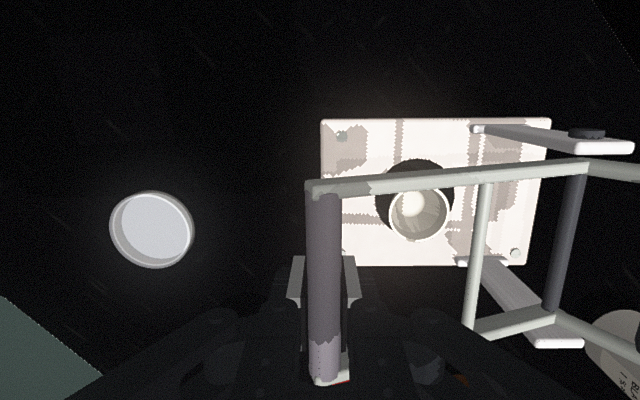

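The bar is still between the pads near column 323 and the guard is rising. Forces are small, so I'll carry on.

Call:
{"name": "move_arm", "arguments": {
  "motion": [
    [[0,0,0],[0,3.2,-8.2],1],
    [[0,0,0],[0,3.7,-7.9],1],
    [[0,0,0],[0,4.3,-7.7],1],
    [[0,0,0],[0,4.8,-7.4],1],
    [[0,0,0],[0,5.2,-7.0],1]
  ]
}}

```text
time_s: 4.57
ee_pos: [0.427, -0.3105, 0.1637]
orientation: [-3.137, -0.0, 0.799]
ft_force: [-18.7, 18.8, 16.7]
grip_width: 0.148
```

Call:
{"name": "move_arm", "arguments": {
  "motion": [
    [[0,0,0],[0,5.7,-6.7],1],
    [[0,0,0],[0,6.1,-6.3],1],
    [[0,0,0],[0,6.6,-5.8],1],
    [[0,0,0],[0,6.9,-5.4],1],
    [[0,0,0],[0,7.3,-4.9],1]
  ]
}}

```text
time_s: 4.98
ee_pos: [0.4517, -0.3342, 0.1943]
orientation: [3.141, -0.001, 0.799]
ft_force: [-3.5, 7.5, 9.7]
grip_width: 0.15
```

```bash
python3 - <<'E'
from h import *
d,s=snap('wrist','w5'); print(s['ee_pos'],s['ft_force'],s['grip_width'])
snap('top','t5')
E
```

```text
[ 0.45165975 -0.33418595  0.19429889] [-3.53416725  7.54047055  9.70723898] 0.1502455273043836
```

View pics/w5.png

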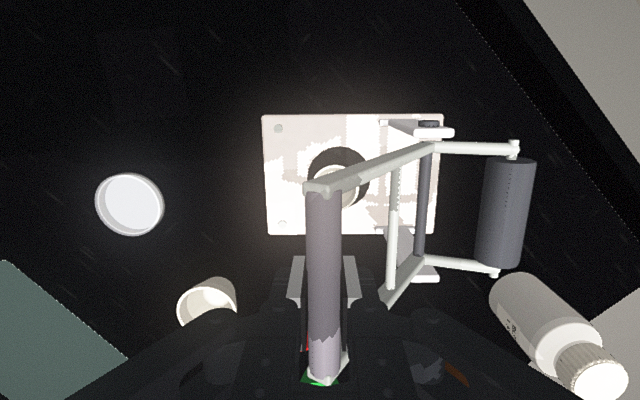

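View pics/t5.png

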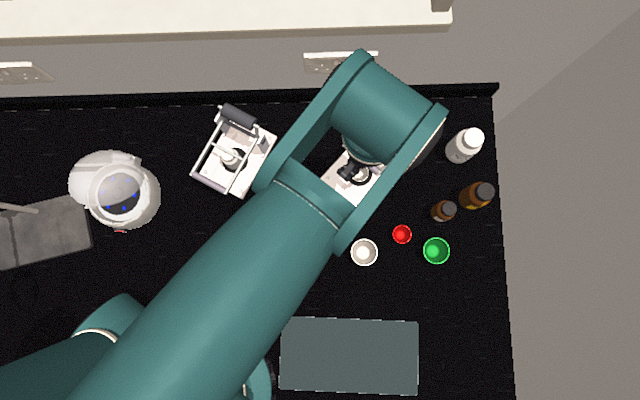

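```bash
python3 - <<'E'
from h import *
print('wall foot',on('t5',300,96,.05),on('t5',300,88,.08))
for z in (.3,.35,.4,.45,.5): print(z,'wrist edge',on('t5',362,50,z)[:2].round(3),'sill front',on('t5',200,38,z)[:2].round(3))
s=bot.sense();print(s['q'],s['ft_force'])
snap('scene','s5')
E
```

```text
wall foot [ 0.63498556 -0.21628278  0.05      ] [ 0.64231018 -0.21802454  0.08      ]
0.3 wrist edge [ 0.624 -0.335] sill front [ 0.655 -0.057]
0.35 wrist edge [ 0.601 -0.33 ] sill front [ 0.63  -0.071]
0.4 wrist edge [ 0.578 -0.326] sill front [ 0.605 -0.084]
0.45 wrist edge [ 0.555 -0.321] sill front [ 0.58  -0.097]
0.5 wrist edge [ 0.532 -0.316] sill front [ 0.555 -0.11 ]
[-6.82860075e-01 -1.18617094e-01  1.73529686e+00  7.16041065e-04
  1.52306842e+00  8.88971405e-02] [-8.48414117 10.8865688  19.7731892 ]
```

View pics/s5.png

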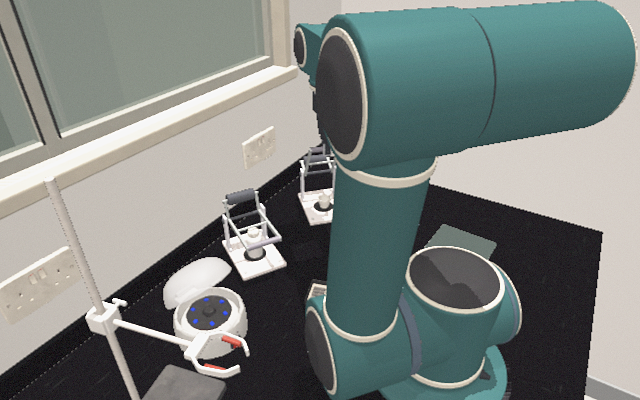

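```bash
python3 - <<'E'
from h import *
cv2.imwrite('pics/c5.png',np.hstack([cv2.resize(cv2.imread('pics/t5.png')[0:110,300:480],None,fx=2.2,fy=2.2),cv2.resize(cv2.imread('pics/scene0.png')[40:150,200:380],None,fx=2.2,fy=2.2)]))
def tri(a,b):
    c1,r1=a;c2,r2=b
    A=np.c_[r1,-r2]; k=np.linalg.lstsq(A,c2-c1,rcond=None)[0]
    return c1+k[0]*r1,c2+k[1]*r2
print(tri(ray('top0',452,24),ray('scene0',297,74)))
print(tri(ray('top0',452,12),ray('scene0',297,66)))
E
```

```text
(array([ 0.64220874, -0.47810758,  0.34546001]), array([ 0.63953463, -0.47957567,  0.34452336]))
(array([ 0.64773794, -0.47112305,  0.37339678]), array([ 0.63699728, -0.4769888 ,  0.36933171]))
```

View pics/c5.png

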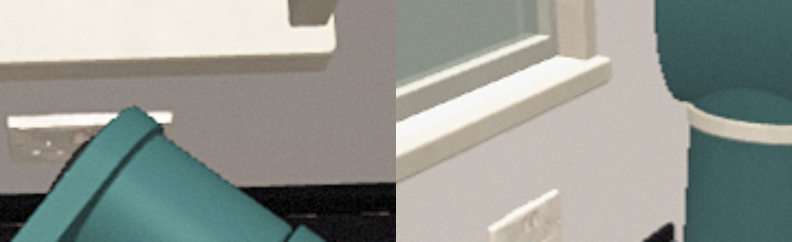

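The sill is at x≈0.64, z≈0.35–0.37. The wrist edge is at x≤0.60 there and needs only about 25 mm more, so it clears. The guard is at about 1.0 rad and the residual force is radial, so I'll widen the arc slightly.

Call:
{"name": "move_arm", "arguments": {
  "motion": [
    [[0,0,0],[0,7.0,-5.4],1],
    [[0,0,0],[0,7.9,-4.4],1],
    [[0,0,0],[0,8.1,-3.8],1],
    [[0,0,0],[0,7.5,-2.8],1],
    [[0,0,0],[0,5,-1.5],1]
  ]
}}

```text
time_s: 5.55
ee_pos: [0.4776, -0.3597, 0.2099]
orientation: [3.141, -0.0, 0.799]
ft_force: [3.0, 3.6, -2.1]
grip_width: 0.151
```

Call:
{"name": "move_arm", "arguments": {
  "motion": [
    [[0,0,0],[0,0,0],1],
    [[0,0,0],[0,0,0],1],
    [[0,0,0],[0,0,0],1],
    [[0,0,0],[0,0,0],1],
    [[0,0,0],[0,0,0],1]
  ]
}}

```text
time_s: 5.97
ee_pos: [0.4769, -0.359, 0.2096]
orientation: [3.141, -0.0, 0.799]
ft_force: [2.9, 3.9, 3.2]
grip_width: 0.153
```

```bash
python3 - <<'E'
from h import *
d,s=snap('wrist','w6'); print(s['ee_pos'],s['ft_force'],s['grip_width'])
D=(np.array(s['ee_pos'])-[.4082,-.2924,.081])@[.722,-.692,0]*1000; print(D,np.arccos(1-D/130))
E
```

```text
[ 0.47689643 -0.35897048  0.20956031] [2.85268052 3.88363016 3.17074775] 0.1525712467165842
95.66559294975987 1.3035144324593861
```

View pics/w6.png

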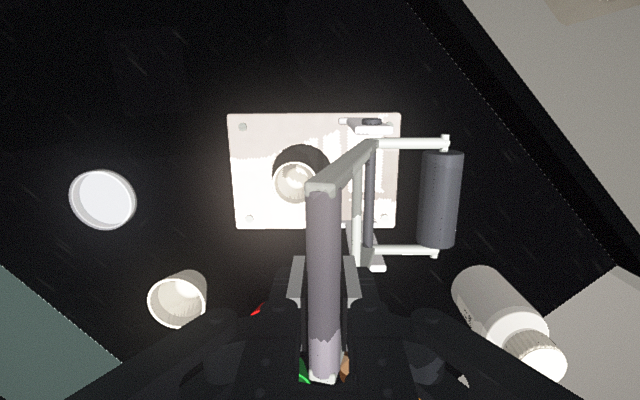

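The guard is at about 1.3 rad with low forces. The bar is still pinched at column 323, and the crucible is still on its pad at (297,180). I'll open the fingers.

Call:
{"name": "move_arm", "arguments": {
  "motion": [
    [[0,0,0],[0,0,0],0.75],
    [[0,0,0],[0,0,0],0.6],
    [[0,0,0],[0,0,0],0.4],
    [[0,0,0],[0,0,0],0.2],
    [[0,0,0],[0,0,0],0]
  ]
}}

```text
time_s: 6.43
ee_pos: [0.4766, -0.3592, 0.2093]
orientation: [-3.141, 0.0, 0.799]
ft_force: [0.0, 0.4, -0.1]
grip_width: 0.809
```

Call:
{"name": "move_arm", "arguments": {
  "motion": [
    [[0,0,0],[0,0,0],0],
    [[0,0,0],[0,0,0],0],
    [[0,0,0],[0,0,0],0],
    [[0,0,0],[0,0,0],0],
    [[0,0,0],[0,0,0],0]
  ]
}}

```text
time_s: 6.85
ee_pos: [0.4767, -0.3591, 0.2095]
orientation: [3.142, 0.0, 0.799]
ft_force: [0.9, 0.2, -0.3]
grip_width: 1.0
```

```bash
python3 - <<'E'
from h import *
d,s=snap('wrist','w7'); print(s['ee_pos'],s['ft_force'],s['grip_width'])
E
```

```text
[ 0.4767481  -0.35911123  0.2095064 ] [ 0.86465915  0.24057112 -0.34546562] 1.0002558254541987
```

View pics/w7.png

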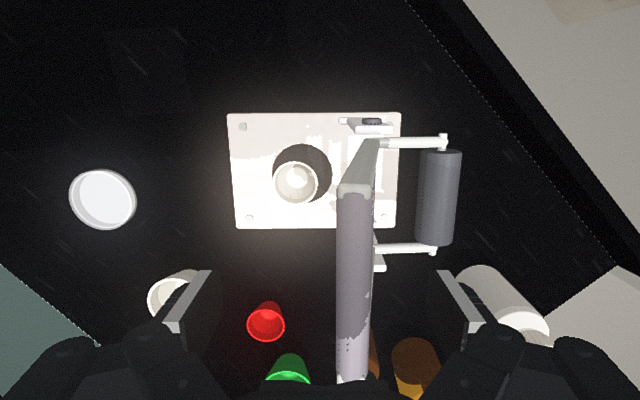

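The guard went on to its stop by itself (bar at column 355), and both fingers (190 and 455) are clear of it. I'll go straight up, then back off.

Call:
{"name": "move_arm", "arguments": {
  "motion": [
    [[0,0,0],[0,0,-15],0],
    [[0,0,0],[0,0,-20],0],
    [[0,0,0],[0,0,-20],0],
    [[0,0,0],[0,0,-20],0],
    [[0,0,0],[0,0,-20],0]
  ]
}}

```text
time_s: 7.32
ee_pos: [0.4767, -0.359, 0.3068]
orientation: [3.141, -0.0, 0.799]
ft_force: [0.8, 0.2, -0.2]
grip_width: 1.001
```

Call:
{"name": "move_arm", "arguments": {
  "motion": [
    [[0,0,0],[0,-20,-5],0],
    [[0,0,0],[0,-25,0],0],
    [[0,0,0],[0,-25,0],0],
    [[0,0,0],[0,-25,0],0],
    [[0,0,0],[0,-25,0],0]
  ]
}}

```text
time_s: 7.73
ee_pos: [0.3899, -0.2746, 0.3107]
orientation: [3.141, -0.0, 0.799]
ft_force: [-0.2, 0.2, 0.2]
grip_width: 1.0
```

Call:
{"name": "move_arm", "arguments": {
  "motion": [
    [[0,0,0],[-25,-25,0],0],
    [[0,0,0],[-25,-25,0],0],
    [[0,0,0],[-25,-25,0],0],
    [[0,0,0],[-20,-20,0],0],
    [[0,0,0],[0,0,0],0]
  ]
}}

```text
time_s: 8.15
ee_pos: [0.2532, -0.277, 0.3116]
orientation: [3.139, 0.001, 0.797]
ft_force: [-0.4, 0.6, 0.8]
grip_width: 1.001
```

```bash
python3 - <<'E'
from h import *
d,s=snap('wrist','w8'); print(s['time_s'],s['ee_pos'],s['ft_force'],s['grip_width'])
snap('top','t8'); snap('scene','s8')
a=cv2.resize(cv2.imread('pics/t8.png')[80:220,180:430],None,fx=3,fy=3); cv2.imwrite('pics/c8.png',a)
E
```

```text
8.15 [ 0.25316591 -0.27696154  0.3116319 ] [-0.36817748  0.56465853  0.81233448] 1.00094055064321
```

View pics/w8.png

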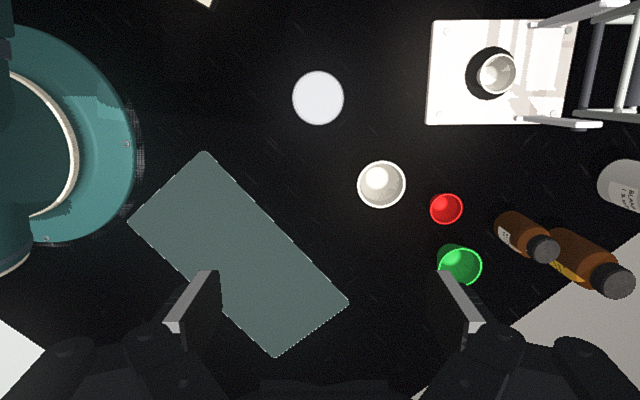

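View pics/c8.png

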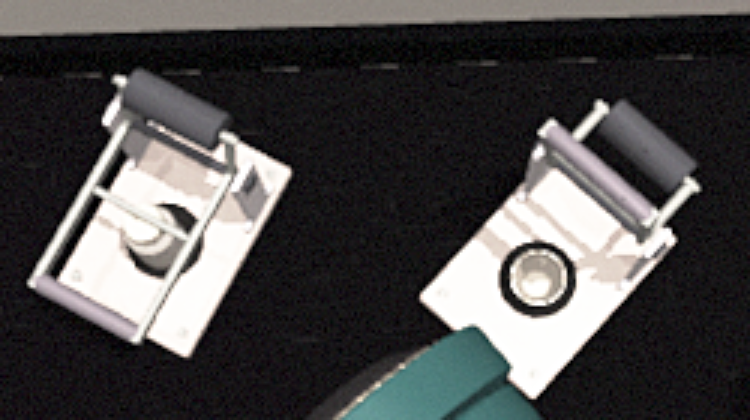

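View pics/s8.png

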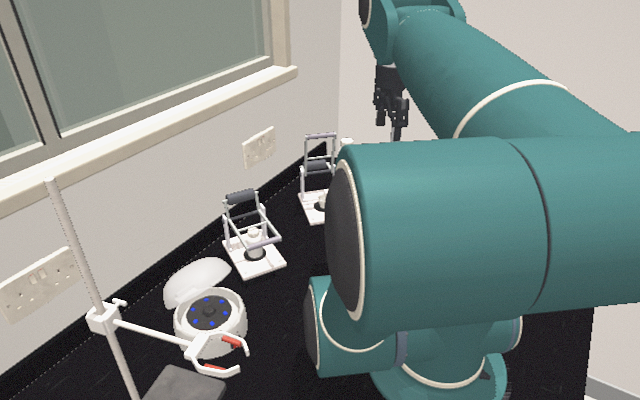

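The crop shows the crucible's guard standing open, with its bar over the hinge at (600,170), and the crucible on its pad at (540,275). The bottle's guard is shut with the bottle in place at (150,225). The arm touches nothing, so I'll let it settle and then hand in.

Call:
{"name": "move_arm", "arguments": {
  "motion": [
    [[0,0,0],[0,0,0],0],
    [[0,0,0],[0,0,0],0],
    [[0,0,0],[0,0,0],0],
    [[0,0,0],[0,0,0],0],
    [[0,0,0],[0,0,0],0]
  ]
}}

```text
time_s: 8.72
ee_pos: [0.2568, -0.2771, 0.3094]
orientation: [-3.141, -0.0, 0.799]
ft_force: [-0.0, 0.7, -1.1]
grip_width: 0.995
```

```bash
python3 - <<'E'
from h import *
snap('top','t9')
a=cv2.imread('pics/t8.png').astype(int)[100:190,320:420];b=cv2.imread('pics/t9.png').astype(int)[100:190,320:420]
print(abs(a-b).mean(), bot.sense()['ft_force'])
print(bot.hand_in())
E
```

```text
5.01137037037037 [-0.40122508  0.06710832 -0.40482764]
the job is handed in; nothing more can be done
None
```

The crucible's guard now stands open by itself, and I handed the job in at about 9 s; no verdict is reported. I pinched the front bar from above, lifted it along its 130 mm arc to about 1.3 rad, and let go. The guard then swung on to its stop, and I drew the arm back clear.

**Last checks:**
- **Crucible side:** the pictures show the guard open and the crucible upright on its pad.
- **Bottle side:** the guard is shut and the bottle is in place. I judged this by eye from the pictures and did not measure any displacements.
- **Arm:** the fingers are clear of everything and the wrist force is about 0 N.

**Less certain:**
- **Forces during the lift:** readings reached about 31 N at the wrist mid-arc because my circle was slightly off. I widened it, and the readings dropped to a few N.
- **Guard at rest:** the last two pictures differed by 5 grey levels on average around the guard. I took no baseline for camera noise or lighting, so this does not prove on its own that the guard was still.

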